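Ready the pool-water test and hold up the full tablet tin

TASK

Get the pool-water test ready: stand the one sample cell that fits the photometer's well snugly in it, upright and right down on the floor of the well, and let it go. Then, starting at the robot's left and going to its right, lift each of the three look-alike tablet tins straight up clear of the tray's rim for a moment to feel its weight, always putting a tin back upright in its own compartment before lifting another. Finish while holding the heaviest tin in the fingers, upright, still, and well up, over a hand's breadth (12 cm) above the table, with the two lighter ones back in their places and everything else left where it stood.

Things in the scene. Friction and masses are not known exactly. Their poses are not given: they have to be found in the camera images.
- photometer: pool-water photometer, a grey and white instrument box 150 mm (x) by 120 mm (y) by 70 mm high, fixed to the table; small black display on the robot's side of its top, a round well in the middle of the top. Origin: centre of its underside, z up
- well_mouth (a point): centre of the well's mouth, in the photometer's top face, 70 mm above the table. The well is a vertical blind round hole 29 mm in diameter and 28 mm deep with a 2 mm bevelled edge
- well_floor (a point): centre of the well's flat floor, 42 mm above the table and right under well_mouth; a seated cell's underside lies here and the cell stands 42 mm out of the top
- cell_20: round empty sample cell, 20 mm diameter all along (foot edge bevelled 1.5 mm), 70 mm tall: clear glass to 46 mm, then a black cap of the same diameter; 25 g, too slim: it would stand loose in the well. Origin: centre of its underside, z up its axis. Stands upright between robot and photometer in a row with the other two cells, any order, 75 to 115 mm apart
- cell_26: round empty sample cell, 26 mm diameter all along (foot edge bevelled 1.5 mm), 70 mm tall: clear glass to 46 mm, then a black cap of the same diameter; 40 g, the size that fits the 29 mm well. Origin: centre of its underside, z up its axis. Stands upright between robot and photometer in a row with the other two cells, any order, 75 to 115 mm apart
- cell_32: round empty sample cell, 32 mm diameter all along (foot edge bevelled 1.5 mm), 70 mm tall: clear glass to 46 mm, then a black cap of the same diameter; 60 g, too thick for the well. Origin: centre of its underside, z up its axis. Stands upright between robot and photometer in a row with the other two cells, any order, 75 to 115 mm apart
- tray: flat black plastic tray fixed to the table, 120 mm (x) by 332 mm (y), floor 4 mm thick; rim and two dividers 4 mm thick reach 16 mm above the table. Three compartments along its y axis, centred at y = +109 mm (robot's left), 0 and -109 mm, each 112 mm (x) by about 106 mm (y). Origin: centre of its underside; z up
- tin_a: closed round metal tin with lid, looks the same as the other two: 60 mm diameter, 95 mm tall, straight sides; 0.15 to 0.8 kg. One of the three is full and at least 0.3 kg heavier than each other one; the contents may shift 1 or 2 mm. Starts upright in a compartment of the tray (which tin is where varies). Origin: centre of its underside, z up its axis
- tin_b: closed round metal tin with lid, looks the same as the other two: 60 mm diameter, 95 mm tall, straight sides; 0.15 to 0.8 kg. One of the three is full and at least 0.3 kg heavier than each other one; the contents may shift 1 or 2 mm. Starts upright in a compartment of the tray (which tin is where varies). Origin: centre of its underside, z up its axis
- tin_c: closed round metal tin with lid, looks the same as the other two: 60 mm diameter, 95 mm tall, straight sides; 0.15 to 0.8 kg. One of the three is full and at least 0.3 kg heavier than each other one; the contents may shift 1 or 2 mm. Starts upright in a compartment of the tray (which tin is where varies). Origin: centre of its underside, z up its axis
- water_bottle: clear drinking bottle with a green cap, 64 mm diameter, 200 mm tall, far side of the table; a bystander. Origin: centre of its underside
- bowl: steel bowl, 120 mm wide, 55 mm high, far side of the table; a bystander. Origin: centre of its underside
- stopwatch: black round stopwatch lying flat, 60 mm wide, 16 mm thick, between the robot and the tray; a bystander. Origin: centre of its underside
- marker: white marker pen with black cap lying flat, 135 mm long, 13 mm thick, between the robot and the tray; a bystander. Origin: middle of its underside, x along it
- tape_roll: cardboard-coloured roll of tape lying flat, 100 mm wide, 25 mm high, left of the photometer; a bystander. Origin: centre of its underside
There are look-alikes about, which are no part of the job. Leave any yellow look-alike of the photometer alone.

How it is judged:
By the outcome, as a careful person would: the job done as asked, in the order asked, and still so for the second after the job is handed in, while the arm keeps its last pose, push and grip.
It also fails if it takes over 69 s, if anything falls off the work surface, if the arm or the gripper's body presses on something with over 40 N, if the wrist force passes 120 N, or if a joint passes its speed limit or range.

ROBOT

A 6-joint arm with a two-finger parallel gripper is mounted at the origin on the work surface. World frame = base frame: x ahead of the robot, y to its left, z up, the work surface at z = 0. Lengths are in m, angles in rad, forces in N, time in s.
With the tool pointing down it reaches from about 0.375 to 0.9 m from the base axis. Payload 3.1 kg.
Tool frame: the origin (TCP) lies midway between the tips of the shut fingers; the grasp point (between the pads) lies 19 mm behind it (manip.grip_depth is the distance from the TCP to the grasp point, in m); z points along the fingers, y is the line along which they close (so a half turn about z gives the same grasp; the last joint's range is limited). The gripper opens to 85 mm and grips with 20 to 120 N. Pads are 22 mm wide; open, the fingers measure 114 mm over their backs; the gripper's body (76 mm by 85 mm) begins 54 mm behind the grasp point. The pads swing forward as they close: fully open they stand 13 mm farther back than shut.
Start: joints at [1.145, 0.527, 1.433, -0, 1.181, -0.178], TCP at [0.153, 0.606, 0.231] pointing down, gripper open.
Joint ranges: [-3.08, 3.08], [-0.75, 2.2], [0.22, 2.44], [-1.43, 4.57], [0, 2.65], [-2.85, 2.85]. Speed limits (rad/s): [2.79, 2.79, 3.14, 3.14, 3.14, 3.14].

INTERFACE

Orientations are given as a unit quaternion [x, y, z, w].
In Python, from station import telemetry, snapshot, manip gives the robot as it stands. The module is installed in compiled form; this text tells all that it offers.
- The arm moves only by the shell command python3 -m crank 'ROWS' [OPENING] [FORCE]. ROWS is text: rows parted by semicolons, each of 6 numbers parted by spaces: the shift along the tool's x, y, z as a fraction of full scale, then the turn, a rotation vector about the tool's x, y, z as a fraction of full scale. A call has exactly 5 rows; each row shifts and turns the commanded pose from where the row before left it, along the tool's axes as they then stand; what a row does not reach is not made up. Full scale, the value 1, is 4 cm for a shift and 90 degrees for a turn. A row lasts 1/10 s, in which the tool goes at most 50 mm and 8.59 degrees, less where a joint would pass 70% of its speed; a pose out of reach is approached as far as the arm can. A call with a number of a shift or a turn outside -1 to 1 is refused whole. A call with a gripper value outside its range is refused whole. OPENING is the opening, from -1 (shut) to 1 (fully open), set as the call begins (- or left out, the last holds). The fingers move at their own pace and stop on an object; FORCE is the grip in N (left out, the last holds). Time passes only in rows, so rows that do not move let the fingers close, or fill a call up. It gives the time, the measured TCP pose, the force, the opening and the grip force at its end, in the units of the state.
- telemetry.sense(): the state, without advancing time (a new reading comes with each control period).
- snapshot(name): name is "scene" or "top"; returns a dict with "image" (384x512x3 uint8, red, green, blue), "depth" (384x512 float32, m along the optical axis (not along the pixel's ray), 0 where there is no reading), "camera_matrix" (3x3 intrinsics, pixels), "k1" (the pictures are not rectified: a ray, as slopes to the right and down, at radius r is drawn at 1 + k1 r^2 times it, then the intrinsics apply), "rvec" (rotation vector, rad) and "tvec" (3), from world to camera coordinates, as OpenCV has them. Camera axes: x right, y down, z forward; pixel columns grow to the right and rows downward; lengths in m; the calibration is good to about 2 mm. A picture is of the moment at which its call begins.
- manip.sign_off(): hands the job in; it is judged then, once.
The state is a dict: "t": time; "q": joint angles; "qd": joint speeds; "tau": joint torques, N m; "tcp_pos": TCP position; "tool_rot": TCP orientation; "force": force on the tool from outside, world axes, zero at the start; "ft_torque": the same for the moment, N m; "finger_gap": opening from 0.0 (shut) to 1.0 (fully open); "gripper_force": force on a finger pad.
Only numpy, scipy, OpenCV 4.12 (cv2) and the standard library are available. Lean on these libraries where they do the work, as an engineer would, in place of code of your own. Each camera call takes 0.05 s, during which the arm holds its last target. There are 200 camera calls.

## Working session

There is one attempt and no reset: what is moved stays moved. The work goes in short steps, Python scripts to look and compute and a shell command to move; the robot and the scene stay as the last step left them, time stands still between calls to the robot, and variables do not carry over. Pictures are saved under pics/ and viewed, at most 10 in all, crops included, and the job is handed in when it is done.

```bash
mkdir -p pics
cat > h.py <<'E'
import numpy as np, cv2
from station import telemetry, snapshot, manip
def take(n,f=None):
    s=snapshot(n)
    if f: cv2.imwrite('pics/'+f,s["image"][:,:,::-1])
    return s
def rays(s,uv):
    K=np.array(s["camera_matrix"]);k=s["k1"]
    uv=np.atleast_2d(np.array(uv,float))
    d=np.c_[(uv[:,0]-K[0,2])/K[0,0],(uv[:,1]-K[1,2])/K[1,1]]
    u=d.copy()
    for _ in range(20): u=d/(1+k*(u**2).sum(1,keepdims=True))
    R=cv2.Rodrigues(np.array(s["rvec"],float))[0];t=np.array(s["tvec"],float).ravel()
    return -R.T@t, np.c_[u,np.ones(len(u))]@R
def onz(s,uv,z):
    o,d=rays(s,uv); return o+d*((z-o[2])/d[:,2])[:,None]
def cloud(s):
    v,u=np.mgrid[0:384,0:512]
    o,d=rays(s,np.c_[u.ravel(),v.ravel()])
    return (o+d*s["depth"].reshape(-1,1)).reshape(384,512,3)
E
python3 - <<'E'
from h import *
import pickle
for n in("scene","top"):
    s=take(n,n+"0.png"); pickle.dump(s,open(n+"0.pkl","wb")); print(n,rays(s,[[256,192]]),s["k1"],s["camera_matrix"])
print(telemetry.sense(),manip.grip_depth)
E
```

```text
scene (array([ 1.02412222, -0.46023967,  1.36451247]), array([[-0.30335859,  0.39681091, -0.86636627]])) 0.018712564860090826 [[469.20087793   0.         252.18685317]
 [  0.         469.20087793 190.53041305]
 [  0.           0.           1.        ]]
top (array([0.3310818 , 0.13937189, 1.42103644]), array([[ 0.17590822, -0.01705564, -0.98429791]])) -0.13559619667311948 [[452.3658357    0.         252.63256223]
 [  0.         452.3658357  194.10042903]
 [  0.           0.           1.        ]]
{'t': 0.1, 'q': array([ 1.14445998e+00,  5.28379612e-01,  1.43379325e+00, -2.71640847e-06,
        1.18140449e+00, -1.78503252e-01]), 'qd': array([-0.00105408, -0.00078831, -0.00180597, -0.001402  , -0.00115796,
       -0.0019314 ]), 'tau': array([ 7.41456893e-05, -4.43303132e+01, -1.78586268e+01, -2.14876322e-04,
        3.88804619e-03, -2.26092629e-05]), 'tcp_pos': array([0.15301393, 0.60530474, 0.23042147]), 'tool_rot': array([ 1.23599088e-01,  9.92331739e-01, -9.47689952e-04, -2.94353673e-04]), 'force': array([ 0.18500111, -0.15108923, -0.41424872]), 'ft_torque': array([ 0.03624853, -0.03838249, -0.02549024]), 'gripper_force': 0.0, 'finger_gap': 0.9977922668690622} 0.0187
```

View pics/top0.png

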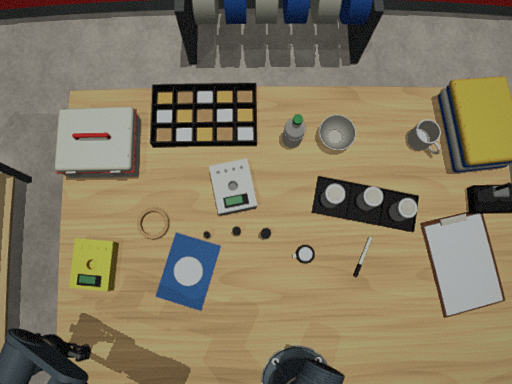

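View pics/scene0.png

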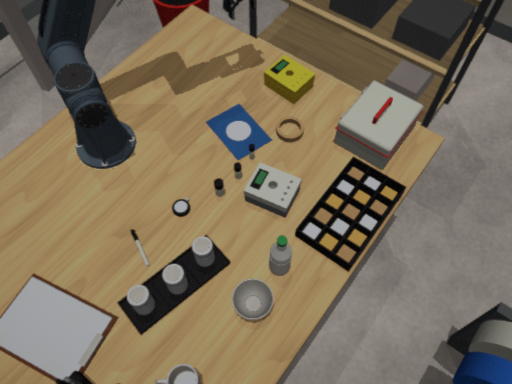

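The top view (image up = +x, image left = +y) shows the cells at about (207,235), (237,231) and (266,233), thin to thick from left to right. The photometer is at (233,187) with its well at (233,185). The tins stand at (333,194), (371,198) and (404,209) in the tray centred at (366,203). The yellow look-alike is at (94,264). The scene view agrees.

```bash
cat > m.py <<'E'
from h import *
import pickle
S={n:pickle.load(open(n+"0.pkl","rb")) for n in("scene","top")}
def blob(n,mask,c,r,zz,lab):
    s=S[n]; m=np.zeros((384,512),np.uint8)
    y0,x0=c[1]-r,c[0]-r; m[y0:y0+2*r+1,x0:x0+2*r+1]=mask[y0:y0+2*r+1,x0:x0+2*r+1]
    k,L,st,ce=cv2.connectedComponentsWithStats(m)
    if k<2: print(lab,n,"none");return
    i=1+np.argmax(st[1:,4]); 
    P=onz(s,[ce[i]],zz)[0]
    cs,_=cv2.findContours((L==i).astype(np.uint8),0,1); Q=onz(s,cs[0][:,0,:],zz)[:,:2]
    (rc,rs,ra)=cv2.minAreaRect(Q.astype(np.float32)); 
    print(lab,n,ce[i].round(1),st[i,4],P.round(4),"rect",np.round(rc,4),np.round(rs,4),round(ra,1))
C={n:cloud(S[n]) for n in S}
zt=C["top"][...,2]; print("table z",np.median(zt[240:330,230:420]),np.median(C["scene"][...,2][130:200,150:170]))
for n,cs in(("top",[(207,235),(237,231),(266,233)]),("scene",[(252,149),(238,168),(219,185)])):
    z=C[n][...,2]
    for i,c in enumerate(cs):
        zz=z[c[1]-8:c[1]+9,c[0]-8:c[0]+9]; 
        blob(n,(S[n]["image"].max(2)<75).astype(np.uint8),c,12,.058 if n=="scene" else .068,"celldark%d"%i)
        blob(n,((z>.062)&(z<.08)).astype(np.uint8),c,12,.07,"celltop%d"%i)
        print(np.sort(zz.ravel())[-5:].round(4))
for n,cs in(("top",[(333,192),(371,195),(404,207)]),("scene",[(202,243),(174,271),(139,293)])):
    z=C[n][...,2]
    for i,c in enumerate(cs):
        print(n,z[c[1]-2:c[1]+3,c[0]-2:c[0]+3].mean().round(4))
        blob(n,((z>.09)&(z<.115)).astype(np.uint8),c,18,.099,"tin%d"%i)
for n,c in(("top",(233,187)),("scene",(272,190))):
    z=C[n][...,2]
    blob(n,((z>.06)&(z<.08)).astype(np.uint8),c,34,.07,"phot")
blob("top",(S["top"]["image"].max(2)<60).astype(np.uint8),(366,203),56,.016,"tray")
im=np.hstack([cv2.resize(S["top"]["image"][150:250,190:290],(400,400),interpolation=2),cv2.resize(S["scene"]["image"][135:215,205:305],(400,320),interpolation=2)[:,:] if 0 else cv2.resize(S["scene"]["image"][130:230,205:305],(400,400),interpolation=2)])
cv2.imwrite("pics/crop1.png",im[:,:,::-1])
E
python3 m.py
```

```text
table z 0.0008922840151850409 0.000495954895359807
celldark0 top [206.6 234.4] 29 [0.4457 0.2659 0.068 ] rect [0.4454 0.2661] [0.0151 0.015 ] 89.4
celltop0 top [205.8 233.8] 31 [0.4475 0.268  0.07  ] rect [0.4483 0.2674] [0.0181 0.015 ] 89.4
[0.0755 0.0775 0.0781 1.421  1.421 ]
celldark1 top [236.3 230.7] 57 [0.4559 0.1768 0.068 ] rect [0.455  0.1761] [0.021  0.0241] 89.6
celltop1 top [236.  230.5] 57 [0.4563 0.1776 0.07  ] rect [0.4563 0.1775] [0.024 0.021] 89.3
[0.0739 0.0767 0.0768 1.421  1.421 ]
celldark2 top [265.3 233.1] 83 [0.4475 0.0899 0.068 ] rect [0.4478 0.0893] [0.027 0.03 ] 89.1
celltop2 top [265.5 233. ] 89 [0.4475 0.0895 0.07  ] rect [0.4477 0.0894] [0.0269 0.03  ] 89.1
[0.0769 0.0772 0.0789 1.421  1.421 ]
celldark0 scene [251.4 147.7] 44 [0.4493 0.2676 0.058 ] rect [0.4503 0.2667] [0.017  0.0332] 37.5
celltop0 scene [251.4 146.3] 29 [0.4512 0.2654 0.07  ] rect [0.4518 0.2649] [0.0169 0.0207] 37.2
[0.072  0.0723 0.0724 0.0724 0.0727]
celldark1 scene [237.1 167. ] 55 [0.4589 0.1767 0.058 ] rect [0.4585 0.1766] [0.02   0.0319] 38.1
celltop1 scene [237.5 165.6] 52 [0.4616
[... 567 characters left out ...]
.  207.7] 295 [ 0.514  -0.3372  0.099 ] rect [ 0.5133 -0.3357] [0.0591 0.0557] 85.8
scene 0.15
tin0 scene [202.1 245.8] 324 [ 0.5646 -0.12    0.099 ] rect [ 0.5645 -0.1198] [0.0578 0.0616] 57.5
scene 0.0996
tin1 scene [173.2 273.8] 344 [ 0.5551 -0.2348  0.099 ] rect [ 0.5548 -0.2354] [0.0566 0.0606] 41.6
scene 0.1
tin2 scene [137.4 294.7] 374 [ 0.5169 -0.3395  0.099 ] rect [ 0.5164 -0.3385] [0.0595 0.0592] 86.2
phot top [232.4 186. ] 1850 [0.5918 0.1875 0.07  ] rect [0.5926 0.1874] [0.1518 0.1198] 11.1
phot scene [272.7 185.4] 1539 [0.599  0.1843 0.07  ] rect [0.5983 0.1842] [0.1527 0.1286] 11.2
tray top [363.  205.4] 2455 [ 0.535  -0.2237  0.016 ] rect [ 0.5405 -0.233 ] [0.331  0.1188] 78.2
```

View pics/crop1.png

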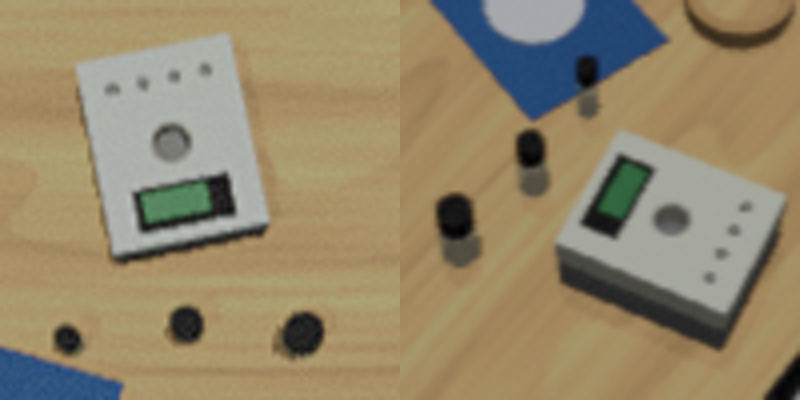

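Crop: the middle cell is the medium one (25 mm across against 17 and 30 mm measured). The well is at about (232,185) in the top view and (273,185) in the scene view. Both views agree on the cell-to-well vector of about (0.137, 0.009).

```bash
cat > go.py <<'E'
# usage: go.py x y z [yawdeg of tool y from world +y]: total shift in tool units (after any turn)
import sys; from h import *
from scipy.spatial.transform import Rotation as R
s=telemetry.sense(); T=R.from_quat(s["tool_rot"]); p=s["tcp_pos"]
t=np.array([float(a) if a!='-' else p[i] for i,a in enumerate(sys.argv[1:4])])
y=T.apply([0,1,0]); print("t",round(s["t"],2),"tcp",p.round(4),"tooly deg",np.degrees(np.arctan2(-y[0],y[1])).round(2),"tilt z",T.apply([0,0,1]).round(4))
print("units tool",(T.inv().apply(t-p)/.04).round(3),"F",s["force"].round(2),"gap",round(s["finger_gap"],3),"gf",s["gripper_force"].round(1),"q6",s["q"][5].round(2))
E
python3 -m crank '0 0 0 0 0 -.08;0 0 0 0 0 -.078;-.5 -.7 0 0 0 0;-.5 -.7 0 0 0 0;-.5 -.7 0 0 0 0' 0.0 40
python3 -m crank '-.5 -.7 0 0 0 0;-.5 -.7 0 0 0 0;-.5 -.7 0 0 0 0;-.5 -.7 0 0 0 0;-.5 -.7 0 0 0 0' >/dev/null
python3 -m crank '-.5 -.7 0 0 0 0;-.5 -.7 0 0 0 0;-.5 -.7 0 0 0 0;-.5 -.7 0 0 0 0;0 0 0 0 0 0' >/dev/null
python3 go.py .458 .1767 .13
python3 - <<'E'
from h import *
import pickle
for n,uv in(("top",(232.35,185.1)),("scene",(272.6,184.6))):
    s=pickle.load(open(n+"0.pkl","rb"))
    im=s["image"].astype(int); u,v=map(int,uv); g=im.sum(2)
    m=np.zeros((384,512),np.uint8); m[v-7:v+8,u-7:u+8]=(g[v-7:v+8,u-7:u+8]<480)
    k,L,st,ce=cv2.connectedComponentsWithStats(m); i=1+np.argmax(st[1:,4])
    ys,xs=np.where(L==i);mid=[(xs.min()+xs.max())/2,(ys.min()+ys.max())/2]
    print(n,ce[i],mid,st[i],onz(s,[ce[i],mid],.069).round(4))
E
```

```text
t: 0.6
tcp_pos: [0.2134, 0.5207, 0.2307]
tool_rot: [-0.001, 1.0, -0.001, -0.0]
force: [0.6, 0.5, 0.8]
finger_gap: 0.501
gripper_force: 0.0
t 1.6 tcp [0.3957 0.2674 0.2312] tooly deg -0.25 tilt z [ 1.1e-03 -8.0e-04 -1.0e+00]
top [232.4        185.08888889] [np.float64(232.5), np.float64(185.0)] [228 180  10  11  90] [[0.595  0.1875 0.069 ]
 [0.5952 0.1872 0.069 ]]
scene [272.32967033 184.26373626] [np.float64(272.5), np.float64(184.5)] [267 180  12  10  91] [[0.5951 0.1876 0.069 ]
 [0.5961 0.1873 0.069 ]]Traceback (most recent call last):
  File "go.py", line 7, in <module>
    print("units tool",(T.inv().apply(t-p)/.04).round(3),"F",s["force"].round(2),"gap",round(s["finger_gap"],3),"gf",s["gripper_force"].round(1),"q6",s["q"][5].round(2))
                                                                                                                     ^^^^^^^^^^^^^^^^^^^^^^^^
AttributeError: 'float' object has no attribute 'round'
```

```bash
sed -i 's/s\["gripper_force"\].round(1)/round(float(s["gripper_force"]),1)/' go.py
python3 -m crank '-.39 -.57 0 0 0 0;-.39 -.57 0 0 0 0;-.39 -.57 .5 0 0 0;-.39 -.57 .8 0 0 0;0 0 .9 0 0 0' >/dev/null
python3 -m crank '0 0 .8 0 0 .003;0 0 0 0 0 0;0 0 0 0 0 0;0 0 0 0 0 0;0 0 0 0 0 0' >/dev/null
python3 go.py .458 .1767 .036
```

```text
t 2.6 tcp [0.4569 0.1794 0.113 ] tooly deg -0.21 tilt z [ 3.7e-03  6.0e-04 -1.0e+00]
units tool [-0.02  -0.069  1.925] F [ 0.53  0.61 -0.19] gap 0.502 gf 0.0 q6 -1.42
```

```bash
python3 -m crank '-.02 -.07 .4 0 0 0;0 0 .4 0 0 0;0 0 .4 0 0 0;0 0 .4 0 0 0;0 0 .32 0 0 0' >/dev/null
python3 -m crank '0 0 0 0 0 0;0 0 0 0 0 0;0 0 0 0 0 0;0 0 0 0 0 0;0 0 0 0 0 0' >/dev/null
python3 go.py .458 .1767 .036
python3 - <<'E'
from h import *
take("scene","s1.png")
c=cv2.imread("pics/s1.png")[110:220,180:310]; cv2.imwrite("pics/s1c.png",cv2.resize(c,(780,660))[:600])
E
```

```text
t 3.6 tcp [0.457  0.1761 0.0352] tooly deg -0.24 tilt z [ 1.3e-03  2.0e-04 -1.0e+00]
units tool [-0.024  0.015 -0.02 ] F [-1.32 -0.08  0.03] gap 0.501 gf 0.0 q6 -1.43
```

View pics/s1c.png

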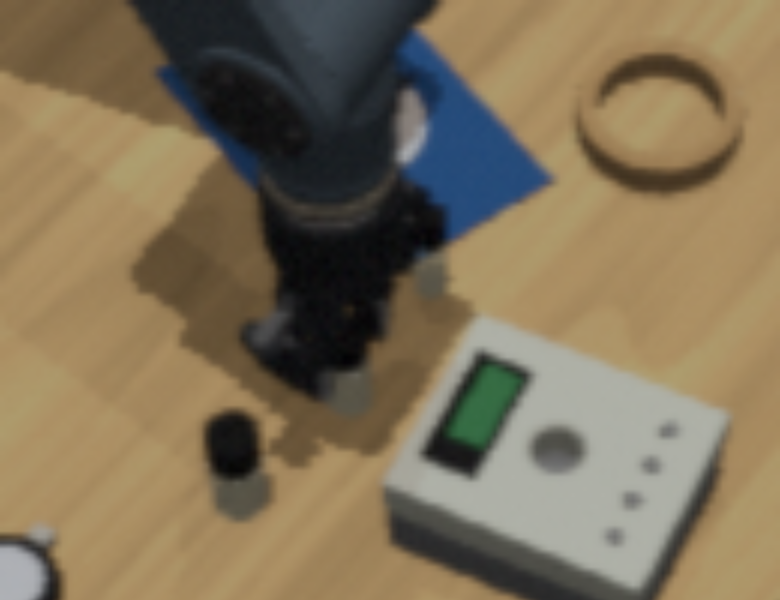

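The medium cell stands between the open fingers (345,380 in the crop) and nothing is touching. I'll close along y, open, turn 90° and close along x, so that the cell is centred both ways.

```bash
Z='0 0 0 0 0 0'; 
python3 -m crank '0 0 0 0 0 0;0 0 0 0 0 0;0 0 0 0 0 0;0 0 0 0 0 0;0 0 0 0 0 0' -1 20 | tail -3
python3 go.py .458 .1767 .036
python3 -m crank '0 0 0 0 0 0;0 0 0 0 0 0;0 0 0 0 0 0;0 0 0 0 0 0;0 0 0 0 0 .08' 0 20 | tail -2
python3 -m crank '0 0 0 0 0 .09;0 0 0 0 0 .09;0 0 0 0 0 .09;0 0 0 0 0 .09;0 0 0 0 0 .09' >/dev/null
python3 -m crank '0 0 0 0 0 .09;0 0 0 0 0 .09;0 0 0 0 0 .09;0 0 0 0 0 .09;0 0 0 0 0 .09' >/dev/null
python3 -m crank '0 0 0 0 0 .02;0 0 0 0 0 0;0 0 0 0 0 0;0 0 0 0 0 0;0 0 0 0 0 0' >/dev/null
python3 go.py .458 .1767 .036
```

```text
force: [-0.4, 0.2, 4.4]
finger_gap: 0.296
gripper_force: 22.3
t 4.15 tcp [0.4568 0.176  0.0347] tooly deg -0.25 tilt z [ 4.e-04  0.e+00 -1.e+00]
units tool [-0.031  0.018 -0.032] F [-0.41  0.15  4.4 ] gap 0.296 gf 22.3 q6 -1.43
finger_gap: 0.502
gripper_force: 0.0
t 6.15 tcp [0.4566 0.176  0.0345] tooly deg -90.23 tilt z [-0.  0. -1.]
units tool [ 0.017  0.035 -0.038] F [-0.51  1.01  0.39] gap 0.496 gf 0.0 q6 0.14
```

```bash
python3 -m crank '0 0 0 0 0 0;0 0 0 0 0 0;0 0 0 0 0 0;0 0 0 0 0 0;0 0 0 0 0 0' -1 40 | tail -3
python3 -m crank '0 0 -.5 0 0 0;0 0 -.6 0 0 0;0 0 -.6 0 0 0;0 0 -.6 0 0 0;.05 .6 -.1 0 0 0' >/dev/null
python3 -m crank '.05 .7 0 0 0 0;.05 .7 0 0 0 0;.05 .7 0 0 0 0;.05 .7 0 0 0 0;0 0 0 0 0 0' >/dev/null
python3 -m crank '0 0 0 0 0 0;0 0 0 0 0 0;0 0 0 0 0 0;0 0 0 0 0 0;0 0 0 0 0 0' | tail -3
python3 go.py .5945 .187 .114
python3 - <<'E'
from h import *
take("scene","s2.png"); take("top","t2.png")
a=cv2.imread("pics/s2.png")[120:220,210:310]; b=cv2.imread("pics/t2.png")[130:230,180:280]
cv2.imwrite("pics/s2c.png",np.hstack([cv2.resize(a,(400,400)),cv2.resize(b,(400,400))]))
E
```

```text
force: [0.2, -0.1, 1.8]
finger_gap: 0.296
gripper_force: 39.2
force: [0.4, -0.6, -0.1]
finger_gap: 0.298
gripper_force: 39.4
t 8.15 tcp [0.5922 0.1855 0.1307] tooly deg -90.24 tilt z [-2.e-04 -0.e+00 -1.e+00]
units tool [0.038 0.058 0.417] F [ 0.38 -0.58 -0.14] gap 0.298 gf 39.4 q6 0.13
```

View pics/s2c.png

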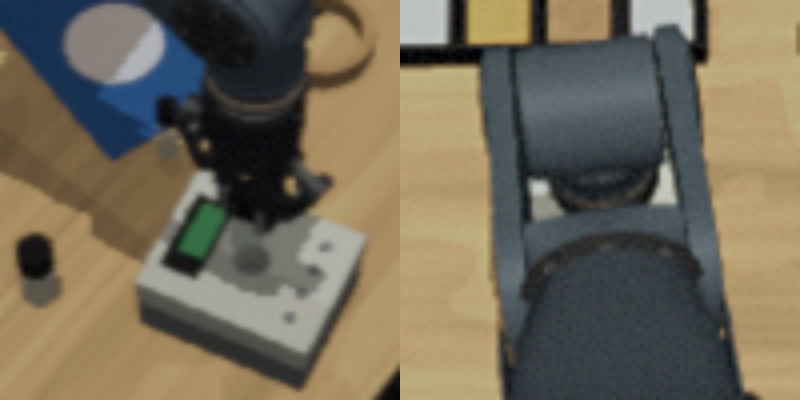

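The cell is held upright just above the well at (250,255) in the left crop. Next I'll correct by 2 mm and lower it slowly, watching the force.

```bash
python3 -m crank '.038 .058 .2 0 0 0;0 0 .2 0 0 0;0 0 .1 0 0 0;0 0 .05 0 0 0;0 0 .05 0 0 0' |grep -E "tcp|^force"
python3 -m crank '0 0 .06 0 0 0;0 0 .06 0 0 0;0 0 .06 0 0 0;0 0 0 0 0 0;0 0 0 0 0 0' |grep -E "tcp|^force"
python3 go.py .5945 .187 .0765
```

```text
tcp_pos: [0.5948, 0.1869, 0.106]
force: [-0.7, 0.2, -0.3]
tcp_pos: [0.595, 0.1869, 0.0993]
force: [-0.9, -0.7, -1.0]
t 9.25 tcp [0.595  0.1869 0.0993] tooly deg -90.25 tilt z [ 0. -0. -1.]
units tool [ 0.002 -0.012  0.571] F [-0.94 -0.67 -1.05] gap 0.292 gf 39.4 q6 0.13
```

```bash
python3 -m crank '0 0 .08 0 0 0;0 0 .08 0 0 0;0 0 .08 0 0 0;0 0 .08 0 0 0;0 0 0 0 0 0' |grep -E "tcp|^force"
python3 -m crank '0 0 .08 0 0 0;0 0 .06 0 0 0;0 0 .05 0 0 0;0 0 0 0 0 0;0 0 0 0 0 0' |grep -E "tcp|^force"
python3 go.py .5945 .187 .0765
```

```text
tcp_pos: [0.5948, 0.1869, 0.0859]
force: [-0.4, -0.7, 0.4]
tcp_pos: [0.595, 0.1869, 0.0789]
force: [0.3, -0.1, 0.5]
t 10.25 tcp [0.595  0.1869 0.0789] tooly deg -90.25 tilt z [-1.e-04 -0.e+00 -1.e+00]
units tool [ 0.002 -0.011  0.059] F [ 0.31 -0.09  0.47] gap 0.294 gf 39.3 q6 0.13
```

```bash
python3 -m crank '0 0 .03 0 0 0;0 0 .02 0 0 0;0 0 0 0 0 0;0 0 0 0 0 0;0 0 0 0 0 0' |grep -E "tcp|^force"
python3 -m crank '0 0 .015 0 0 0;0 0 0 0 0 0;0 0 0 0 0 0;0 0 0 0 0 0;0 0 0 0 0 0' |grep -E "tcp|^force"
```

```text
tcp_pos: [0.595, 0.1869, 0.0769]
force: [-0.3, -0.9, -0.3]
tcp_pos: [0.5951, 0.1869, 0.0766]
force: [-0.7, 0.1, 3.4]
```

Contact with the floor at the expected height. Release, rise and check.

```bash
python3 -m crank '0 0 0 0 0 0;0 0 0 0 0 0;0 0 0 0 0 0;0 0 -.2 0 0 0;0 0 -.4 0 0 0' 0 |grep -E "tcp|^force|gap"
python3 -m crank '0 0 -.7 0 0 0;0 0 -.8 0 0 0;0 0 -.8 0 0 0;0 0 -.3 0 0 0;-.5 0 0 0 0 0' >/dev/null
python3 -m crank '-.85 -.1 0 0 0 0;-.85 -.1 0 0 0 0;-.85 -.1 0 0 0 0;-.85 -.1 0 0 0 0;-.85 -.1 0 0 0 0' 1 >/dev/null
python3 -m crank '-.85 -.1 0 0 0 0;-.85 -.1 0 0 0 0;-.6 -.1 0 0 0 0;-.3 -.05 0 0 0 0;0 0 0 0 0 0' >/dev/null
python3 go.py .561 -.119 .046
python3 - <<'E'
from h import *
take("scene","s3.png"); take("top","t3.png")
a=cv2.imread("pics/s3.png")[130:290,140:300]; b=cv2.imread("pics/t3.png")[120:280,190:350]
cv2.imwrite("pics/s3c.png",np.hstack([cv2.resize(a,(400,400)),cv2.resize(b,(400,400))]))
E
```

```text
tcp_pos: [0.5939, 0.1868, 0.0995]
force: [0.8, 0.2, 0.6]
finger_gap: 0.499
t 13.25 tcp [ 0.5593 -0.1081  0.2038] tooly deg -90.39 tilt z [-7.e-04  3.e-04 -1.e+00]
units tool [-0.274  0.046  3.946] F [0.01 0.47 1.71] gap 0.996 gf 0.0 q6 -0.38
```

View pics/s3c.png

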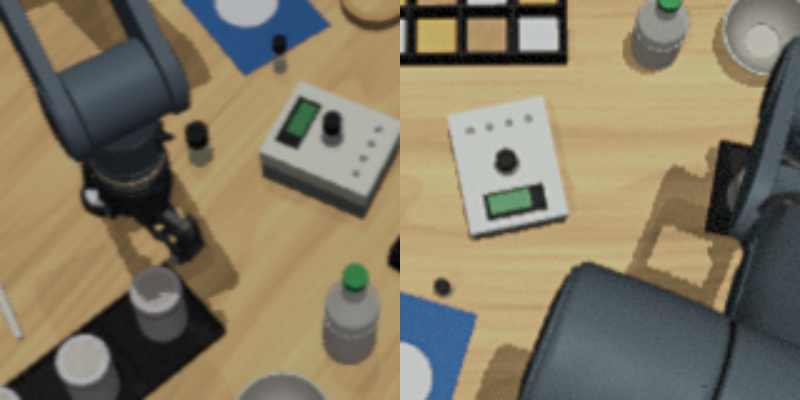

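The cell is seated in the well: cap at (333,125) left and (507,160) right, with the other cells undisturbed. On to the left tin.

```bash
python3 -m crank '-.274 .046 .5 0 0 0;0 0 .7 0 0 0;0 0 .7 0 0 0;0 0 .6 0 0 0;0 0 .5 0 0 0' |grep -E "tcp|^force"
python3 -m crank '0 0 .5 0 0 0;0 0 .3 0 0 0;0 0 .13 0 0 0;0 0 0 0 0 0;0 0 0 0 0 0' 1 60 |grep -E "tcp|^force"
python3 go.py .561 -.119 .046
python3 -m crank '0 0 0 0 0 0;0 0 0 0 0 0;0 0 0 0 0 0;0 0 0 0 0 0;0 0 0 0 0 0' -1 60 |tail -5
python3 -m crank '0 0 0 0 0 0;0 0 0 0 0 0;0 0 0 0 0 0;0 0 0 0 0 0;0 0 0 0 0 0' |tail -5
python3 go.py .561 -.119 .046
```

```text
tcp_pos: [0.5612, -0.1158, 0.0829]
force: [-0.6, 0.1, 0.4]
tcp_pos: [0.5621, -0.1178, 0.0478]
force: [0.3, -0.7, -0.2]
t 14.35 tcp [ 0.5621 -0.1178  0.0478] tooly deg -90.22 tilt z [ 1.3e-03 -5.0e-04 -1.0e+00]
units tool [-0.031 -0.028  0.045] F [ 0.31 -0.68 -0.25] gap 1.002 gf 0.0 q6 -0.4
tcp_pos: [0.5626, -0.1182, 0.0484]
tool_rot: [0.709, 0.705, 0.001, 0.001]
force: [0.9, 1.0, 6.2]
finger_gap: 0.689
gripper_force: 64.6
tcp_pos: [0.5626, -0.1182, 0.0484]
tool_rot: [0.709, 0.706, 0.001, 0.001]
force: [1.2, 1.0, 6.1]
finger_gap: 0.689
gripper_force: 64.6
t 15.35 tcp [ 0.5626 -0.1182  0.0484] tooly deg -90.26 tilt z [ 2.6e-03 -9.0e-04 -1.0e+00]
units tool [-0.019 -0.039  0.059] F [1.21 1.05 6.1 ] gap 0.689 gf 64.6 q6 -0.4
```

```bash
python3 -m crank '0 0 -.2 0 0 0;0 0 -.3 0 0 0;0 0 -.3 0 0 0;0 0 -.3 0 0 0;0 0 -.1 0 0 0' |grep -E "tcp|^force|gap"
python3 -m crank '0 0 0 0 0 0;0 0 0 0 0 0;0 0 0 0 0 0;0 0 0 0 0 0;0 0 0 0 0 0' |grep -E "tcp|^force|gap"
python3 -m crank '0 0 0 0 0 0;0 0 0 0 0 0;0 0 0 0 0 0;0 0 0 0 0 0;0 0 0 0 0 0' |grep -E "tcp|^force|gap"
python3 go.py .5626 -.1182 .0484
```

```text
tcp_pos: [0.5623, -0.1182, 0.0969]
force: [0.2, -0.5, -6.1]
finger_gap: 0.688
tcp_pos: [0.5612, -0.1178, 0.0947]
force: [0.1, -0.5, -6.7]
finger_gap: 0.691
tcp_pos: [0.5615, -0.1179, 0.0952]
force: [-0.3, 1.2, -6.9]
finger_gap: 0.689
t 16.85 tcp [ 0.5615 -0.1179  0.0952] tooly deg -90.25 tilt z [ 1.e-04 -0.e+00 -1.e+00]
units tool [-0.007  0.027  1.169] F [-0.33  1.2  -6.94] gap 0.689 gf 66.4 q6 -0.4
```

```bash
python3 -m crank '0 0 .3 0 0 0;0 0 .35 0 0 0;0 0 .3 0 0 0;0 0 .12 0 0 0;0 0 .05 0 0 0' |grep -E "tcp|^force|gap"
python3 -m crank '0 0 .03 0 0 0;0 0 .02 0 0 0;0 0 0 0 0 0;0 0 0 0 0 0;0 0 0 0 0 0' |grep -E "tcp|^force|gap"
```

```text
tcp_pos: [0.5607, -0.1176, 0.0488]
force: [0.4, -0.3, -6.2]
finger_gap: 0.693
tcp_pos: [0.5617, -0.118, 0.0487]
force: [-0.2, -0.1, -7.3]
finger_gap: 0.688
```

```bash
python3 -m crank '0 0 .03 0 0 0;0 0 0 0 0 0;0 0 0 0 0 0;0 0 0 0 0 0;0 0 0 0 0 0' |grep -E "tcp|^force|gap"
python3 -m crank '0 0 .025 0 0 0;0 0 0 0 0 0;0 0 0 0 0 0;0 0 0 0 0 0;0 0 0 0 0 0' |grep -E "tcp|^force|gap"
```

```text
tcp_pos: [0.5618, -0.118, 0.0483]
force: [-1.5, 0.8, 6.3]
finger_gap: 0.688
tcp_pos: [0.5618, -0.118, 0.0483]
force: [-2.8, 1.7, 13.7]
finger_gap: 0.686
```

```bash
python3 -m crank '0 0 0 0 0 0;0 0 0 0 0 0;0 0 0 0 0 0;0 0 -.2 0 0 0;0 0 -.5 0 0 0' 1 |grep -E "tcp|^force|gap"
python3 -m crank '0 0 -.7 0 0 0;0 0 -.7 0 0 0;0 0 -.7 0 0 0;0 0 -.6 0 0 0;-.5 0 -.1 0 0 0' >/dev/null
python3 -m crank '-.8 -.1 0 0 0 0;-.8 -.1 0 0 0 0;-.6 0 0 0 0 0;-.2 0 0 0 0 0;0 0 0 0 0 0' >/dev/null
python3 go.py .553 -.233 .048
python3 - <<'E'
from h import *
import pickle
s0=pickle.load(open("scene0.pkl","rb"));s=take("scene","s4.png")
for n,S in(("before",s0),("now",s)):
    z=cloud(S)[...,2]; m=np.zeros((384,512),np.uint8);m[225:265,182:222]=((z>.09)&(z<.115))[225:265,182:222]
    k,L,st,ce=cv2.connectedComponentsWithStats(m);i=1+np.argmax(st[1:,4]);print(n,st[i],ce[i],onz(S,[ce[i]],.099)[0].round(4))
E
```

```text
tcp_pos: [0.5603, -0.1175, 0.0731]
force: [0.1, 0.2, -1.3]
finger_gap: 1.002
t 20.35 tcp [ 0.553  -0.2347  0.1862] tooly deg -90.35 tilt z [ 3.e-04  0.e+00 -1.e+00]
units tool [ 0.043 -0.     3.456] F [-0.65  0.26 -0.37] gap 1.0 gf 0.0 q6 -0.58
before [192 236  21  21 324] [202.09567901 245.75      ] [ 0.5646 -0.12    0.099 ]
now [192 236  21  20 319] [202.01880878 245.55485893] [ 0.564  -0.1196  0.099 ]
```

View pics/s4.png

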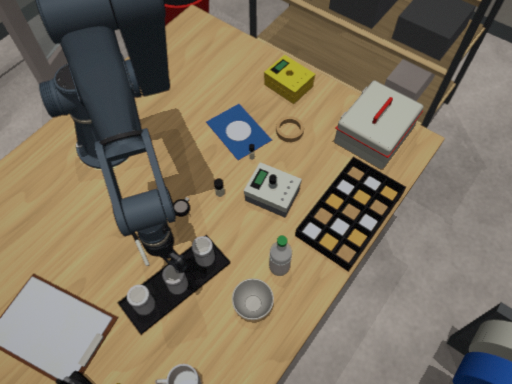

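The left tin stands back upright within 1 mm of where it was, at (202,245), and the gripper is above the middle tin at (175,278). Next is the middle tin.

```bash
python3 -m crank '.04 0 .5 0 0 0;0 0 .7 0 0 0;0 0 .7 0 0 0;0 0 .6 0 0 0;0 0 .5 0 0 0' |grep -E "tcp|^force"
python3 -m crank '0 0 .3 0 0 0;0 0 .15 0 0 0;0 0 0 0 0 0;0 0 0 0 0 0;0 0 0 0 0 0' |grep -E "tcp|^force"
python3 -m crank '0 0 0 0 0 0;0 0 0 0 0 0;0 0 0 0 0 0;0 0 0 0 0 0;0 0 0 0 0 0' -1 60 |grep -E "tcp|force|gap"
python3 -m crank '0 0 -.2 0 0 0;0 0 -.3 0 0 0;0 0 -.3 0 0 0;0 0 -.3 0 0 0;0 0 -.1 0 0 0' |grep -E "tcp|^force|gap"
python3 -m crank '0 0 0 0 0 0;0 0 0 0 0 0;0 0 0 0 0 0;0 0 0 0 0 0;0 0 0 0 0 0' |grep -E "tcp|^force|gap"
python3 -m crank '0 0 0 0 0 0;0 0 0 0 0 0;0 0 0 0 0 0;0 0 0 0 0 0;0 0 0 0 0 0' |grep -E "tcp|^force|gap"
```

```text
tcp_pos: [0.5525, -0.2298, 0.0648]
force: [-0.5, 0.2, -0.2]
tcp_pos: [0.5537, -0.2326, 0.0492]
force: [-0.6, -0.4, 0.2]
tcp_pos: [0.5532, -0.2326, 0.0491]
force: [-0.6, 0.2, 5.5]
finger_gap: 0.692
gripper_force: 64.8
tcp_pos: [0.554, -0.2328, 0.0982]
force: [0.2, -0.7, -2.2]
finger_gap: 0.69
tcp_pos: [0.5528, -0.2321, 0.0956]
force: [0.2, 0.8, -2.5]
finger_gap: 0.688
tcp_pos: [0.553, -0.2322, 0.0961]
force: [-0.4, -0.1, -2.7]
finger_gap: 0.693
```

```bash
python3 -m crank '0 0 .3 0 0 0;0 0 .35 0 0 0;0 0 .3 0 0 0;0 0 .15 0 0 0;0 0 .05 0 0 0' |grep -E "tcp|^force|gap"
python3 -m crank '0 0 .03 0 0 0;0 0 .02 0 0 0;0 0 0 0 0 0;0 0 0 0 0 0;0 0 0 0 0 0' |grep -E "tcp|^force|gap"
```

```text
tcp_pos: [0.5519, -0.2316, 0.0493]
force: [-3.5, 2.7, 9.8]
finger_gap: 0.69
tcp_pos: [0.5519, -0.2316, 0.0492]
force: [-4.9, 2.4, 7.4]
finger_gap: 0.691
```

```bash
python3 -m crank '0 0 0 0 0 0;0 0 0 0 0 0;0 0 0 0 0 0;0 0 -.2 0 0 0;0 0 -.5 0 0 0' 1 |grep -E "tcp|^force|gap"
python3 -m crank '0 0 -.7 0 0 0;0 0 -.7 0 0 0;0 0 -.7 0 0 0;0 0 -.6 0 0 0;-.45 -.1 -.1 0 0 0' >/dev/null
python3 -m crank '-.7 -.3 0 0 0 0;-.7 -.3 0 0 0 0;-.5 -.2 0 0 0 0;-.25 -.05 0 0 0 0;0 0 0 0 0 0' >/dev/null
python3 go.py .5155 -.3375 .048
python3 - <<'E'
from h import *
import pickle
s0=pickle.load(open("scene0.pkl","rb"));s=take("scene","s5.png")
for n,S in(("before",s0),("now",s)):
    z=cloud(S)[...,2]; m=np.zeros((384,512),np.uint8);m[254:292,155:193]=((z>.09)&(z<.115))[254:292,155:193]
    k,L,st,ce=cv2.connectedComponentsWithStats(m);i=1+np.argmax(st[1:,4]);print(n,st[i],ce[i],onz(S,[ce[i]],.099)[0].round(4))
E
```

```text
tcp_pos: [0.5519, -0.2316, 0.0751]
force: [-0.4, -0.4, -1.0]
finger_gap: 1.0
t 25.9 tcp [ 0.5139 -0.338   0.1874] tooly deg -90.4 tilt z [-3.e-04  1.e-04 -1.e+00]
units tool [0.012 0.042 3.486] F [0.19 0.17 0.01] gap 1.003 gf 0.0 q6 -0.76
before [163 264  21  21 344] [173.19186047 273.81686047] [ 0.5551 -0.2348  0.099 ]
now [163 263  21  21 346] [173.05202312 273.41618497] [ 0.5539 -0.2342  0.099 ]
```

```bash
python3 -m crank '.01 .04 .5 0 0 0;0 0 .7 0 0 0;0 0 .7 0 0 0;0 0 .6 0 0 0;0 0 .5 0 0 0' |grep -E "tcp|^force"
python3 -m crank '0 0 .3 0 0 0;0 0 .15 0 0 0;0 0 0 0 0 0;0 0 0 0 0 0;0 0 0 0 0 0' |grep -E "tcp|^force"
python3 -m crank '0 0 0 0 0 0;0 0 0 0 0 0;0 0 0 0 0 0;0 0 0 0 0 0;0 0 0 0 0 0' -1 60 |grep -E "tcp|force|gap"
python3 -m crank '0 0 -.2 0 0 0;0 0 -.3 0 0 0;0 0 -.3 0 0 0;0 0 -.3 0 0 0;0 0 -.1 0 0 0' |grep -E "tcp|^force|gap"
python3 -m crank '0 0 0 0 0 0;0 0 0 0 0 0;0 0 0 0 0 0;0 0 0 0 0 0;0 0 0 0 0 0' |grep -E "tcp|^force|gap"
python3 -m crank '0 0 0 0 0 0;0 0 0 0 0 0;0 0 0 0 0 0;0 0 0 0 0 0;0 0 0 0 0 0' |grep -E "tcp|^force|gap"
python3 -m crank '0 0 .3 0 0 0;0 0 .35 0 0 0;0 0 .3 0 0 0;0 0 .15 0 0 0;0 0 .05 0 0 0' |grep -E "tcp|^force|gap"
```

```text
tcp_pos: [0.5162, -0.3337, 0.0664]
force: [0.2, -0.4, -0.3]
tcp_pos: [0.5168, -0.3362, 0.0512]
force: [0.7, 0.5, 0.1]
tcp_pos: [0.5168, -0.3363, 0.0514]
force: [-0.7, 0.0, 5.2]
finger_gap: 0.697
gripper_force: 65.2
tcp_pos: [0.517, -0.3364, 0.1002]
force: [0.5, 0.4, -1.1]
finger_gap: 0.693
tcp_pos: [0.5159, -0.3355, 0.0976]
force: [-0.5, 0.4, -1.1]
finger_gap: 0.694
tcp_pos: [0.5162, -0.3357, 0.0981]
force: [0.1, 0.8, -2.1]
finger_gap: 0.693
tcp_pos: [0.5151, -0.3348, 0.0515]
force: [-3.6, 4.0, 13.1]
finger_gap: 0.692
```

The right tin (about 0.16 kg) is down again. The left tin (about 0.69 kg) is the heaviest, so back to it.

```bash
python3 -m crank '0 0 0 0 0 0;0 0 0 0 0 0;0 0 0 0 0 0;0 0 -.2 0 0 0;0 0 -.5 0 0 0' 1 |grep -E "tcp|^force|gap"
python3 -m crank '0 0 -.7 0 0 0;0 0 -.7 0 0 0;0 0 -.7 0 0 0;0 0 -.6 0 0 0;.45 .1 -.1 0 0 0' >/dev/null
python3 -m crank '.8 .2 0 0 0 0;.8 .2 0 0 0 0;.8 .2 0 0 0 0;.8 .2 0 0 0 0;.8 .1 0 0 0 0' >/dev/null
python3 -m crank '.6 .1 0 0 0 0;.3 .05 0 0 0 0;0 0 0 0 0 0;0 0 0 0 0 0;0 0 0 0 0 0' >/dev/null
python3 go.py .5618 -.118 .048
python3 - <<'E'
from h import *
import pickle
s0=pickle.load(open("scene0.pkl","rb"));s=take("scene","s6.png")
for n,S in(("before",s0),("now",s)):
    z=cloud(S)[...,2]; m=np.zeros((384,512),np.uint8);m[275:314,118:158]=((z>.09)&(z<.115))[275:314,118:158]
    k,L,st,ce=cv2.connectedComponentsWithStats(m);i=1+np.argmax(st[1:,4]);print(n,st[i],ce[i],onz(S,[ce[i]],.099)[0].round(4))
E
```

```text
tcp_pos: [0.5152, -0.3349, 0.0792]
force: [-0.3, -0.6, -0.0]
finger_gap: 1.0
t 31.45 tcp [ 0.563 -0.123  0.192] tooly deg -90.32 tilt z [ 0.e+00 -4.e-04 -1.e+00]
units tool [ 0.126 -0.032  3.6  ] F [ 0.28 -0.37 -0.6 ] gap 0.998 gf 0.0 q6 -0.4
before [127 284  23  22 374] [137.39304813 294.73796791] [ 0.5169 -0.3395  0.099 ]
now [127 284  23  22 380] [137.50789474 294.10526316] [ 0.5159 -0.338   0.099 ]
```

```bash
python3 -m crank '.12 -.03 .5 0 0 0;0 0 .7 0 0 0;0 0 .7 0 0 0;0 0 .6 0 0 0;0 0 .5 0 0 0' |grep -E "tcp|^force"
python3 -m crank '0 0 .35 0 0 0;0 0 .2 0 0 0;0 0 0 0 0 0;0 0 0 0 0 0;0 0 0 0 0 0' |grep -E "tcp|^force"
python3 -m crank '0 0 0 0 0 0;0 0 0 0 0 0;0 0 0 0 0 0;0 0 0 0 0 0;0 0 0 0 0 0' -1 70 |grep -E "tcp|force|gap"
python3 -m crank '0 0 -.2 0 0 0;0 0 -.3 0 0 0;0 0 -.4 0 0 0;0 0 -.4 0 0 0;0 0 -.4 0 0 0' |grep -E "tcp|^force|gap"
python3 -m crank '0 0 -.5 0 0 0;0 0 -.5 0 0 0;0 0 -.5 0 0 0;0 0 -.4 0 0 0;0 0 -.3 0 0 0' |grep -E "tcp|^force|gap"
python3 -m crank '0 0 -.2 0 0 0;0 0 -.1 0 0 0;0 0 0 0 0 0;0 0 0 0 0 0;0 0 0 0 0 0' >/dev/null
python3 -m crank '0 0 0 0 0 0;0 0 0 0 0 0;0 0 0 0 0 0;0 0 0 0 0 0;0 0 0 0 0 0' |grep -E "t:|tcp|force|gap|rot"
python3 - <<'E'
from h import *
take("scene","s7.png")
E
```

```text
tcp_pos: [0.5614, -0.1182, 0.0707]
force: [-0.2, -0.1, -1.0]
tcp_pos: [0.5627, -0.1174, 0.0511]
force: [0.6, -0.2, 0.2]
tcp_pos: [0.5621, -0.1172, 0.0512]
force: [-2.1, 0.0, 5.5]
finger_gap: 0.687
gripper_force: 74.8
tcp_pos: [0.5612, -0.1167, 0.1186]
force: [0.6, -1.3, -6.9]
finger_gap: 0.683
tcp_pos: [0.5614, -0.1168, 0.2072]
force: [0.2, 1.0, -6.9]
finger_gap: 0.685
t: 35.0
tcp_pos: [0.5619, -0.117, 0.2181]
tool_rot: [0.709, 0.706, -0.0, -0.0]
force: [-0.8, 0.0, -6.5]
finger_gap: 0.688
gripper_force: 76.8
```

View pics/s7.png

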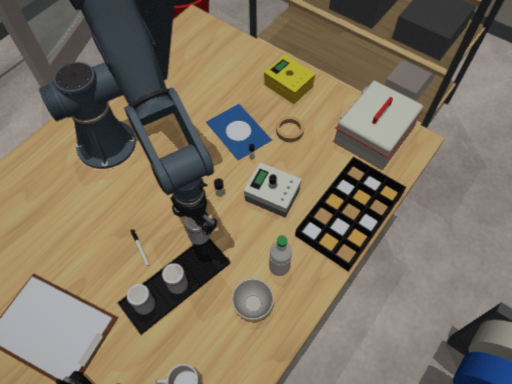

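The heaviest tin is held upright at (197,230) with its underside about 17 cm up. The lighter two stand in place at (139,298) and (174,278), and the cell is in the well at (272,181).

```bash
python3 -c "
from station import manip
print(manip.sign_off())"
```

```text
the job is handed in; nothing more can be done
None
```

The job is handed in at about 35 s: the 26 mm cell stands on the floor of the photometer's well, all three tins were lifted left to right, and the heaviest (left, about 0.69 kg) is held upright about 17 cm up, the two lighter ones back in their compartments.

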